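# Ease a hand arbor press off the vials by one ratchet notch

## Robot

A 6-joint arm with a two-finger parallel gripper is mounted at the origin on the work surface. World frame = base frame: x ahead of the robot, y to its left, z up, the work surface at z = 0. Lengths are in m, angles in degrees, forces in N, time in s.
With the tool pointing down it reaches from about 0.4 to 0.825 m from the base axis. Payload 7 kg.
Tool frame: the origin (TCP) lies midway between the tips of the shut fingers; the grasp point (between the pads) lies 19 mm behind it (ctrl.hold_point_z is the distance from the TCP to the grasp point, in m); z points along the fingers, y is the line along which they close (so a half turn about z gives the same grasp; the last joint's range is limited). The gripper opens to 88 mm and grips with 3 to 60 N. Pads are 19 mm wide; open, the fingers measure 130 mm over their backs; the gripper's body (78 mm by 193 mm) begins 47 mm behind the grasp point.
Start: joints at [-56.201, 20.546, 0.682, 0, -70.136, -16.507], TCP at [0.201, -0.644, 0.227] pointing down, gripper open.
Joint ranges: [-176.03, 176.03], [-82.01, 121.73], [-58.28, 71.71], [-173.87, 95.51], [-174.79, -0.11], [-173.66, 173.66]. Speed limits (degrees/s): [136.94, 136.94, 172.46, 180, 180, 180].

## Interface

Orientations are given as [roll, pitch, yaw] about the fixed x, y, z axes, in that order (R = Rz(yaw) Ry(pitch) Rx(roll)).
In Python, from plant import ctrl gives the robot as it stands.
- The arm moves only by the tool apply_moves, never from a script. Its argument "deltas" is a list of rows, each an object with "fingers": the finger opening in mm, from 0 to 87.6; "delta_pos": the shift along the tool's x, y, z in mm, a list of three; "angular": the turn, a rotation vector about the tool's x, y, z in degrees, a list of three. A call has 1 to 10 rows; each row is the pose to reach, as a shift and turn from the pose commanded when the call began, along the tool's axes at that moment; what a row does not reach only later rows make up. A row lasts 1/10 s, in which the tool goes at most 50 mm and 8.59 degrees, less where a joint would pass 70% of its speed; a pose out of reach is approached as far as the arm can. A call with a gripper value outside its range is refused whole. The fingers move at their own pace and stop on an object; the grip force is fixed at half the most. Time passes only in rows, so rows that repeat a pose let the fingers close. It gives the time, the measured TCP pose, the force, the opening and the grip force at its end, in the units of the state.
- ctrl.get_obs(): the state, without advancing time (a new reading comes with each control period).
- ctrl.snapshot(name): name is "scene" or "top"; returns the picture (480x640x3 uint8, red, green, blue); there is no depth.
- ctrl.camera_params(name): a dict with "fx", "fy", "cx", "cy" (pixels), "cam_to_world" (4x4, takes a point from camera to world coordinates). Camera axes: x right, y up, looking along -z (the intrinsics and any distortion apply to the point x, -y, -z); pixel columns grow to the right and rows downward; lengths in m; the calibration is good to about 2 mm. A picture is of the moment at which its call begins. camera_params takes no time and is no camera call.
- ctrl.close_job(): hands the job in; it is judged then, once.
The state is a dict: "clock": time; "joint_pos": joint angles; "qvel": joint speeds; "tau": joint torques, N m; "tool_pos": TCP position; "orientation": TCP orientation; "force": force on the tool from outside, world axes, zero at the start; "moment": the same for the moment, N m; "opening": finger opening in m; "gripper_force": force on a finger pad.
Only numpy, scipy, OpenCV 4.12 (cv2) and the standard library are available. Lean on these libraries where they do the work, as an engineer would, in place of code of your own. Each camera call takes 0.05 s, during which the arm holds its last target. There are 200 camera calls.

## Task

The blue hand press has been left ratcheted down on the vial caps: ease it off by exactly one notch. With a fingertip lift the pawl by its orange pin out of the ratchet wheel and tip it over backward so that it lies clear, push the four-armed handwheel backward one notch so that the ram rises, then push the pawl back over so that it drops fully home between the teeth again. Only push, never pick anything up: leave the vial tray, the glass dish, the jar and the wrench where they stand, and take the hand away at the end.

Things in the scene. Friction and masses are not known exactly. Their poses are not given: they have to be found in the camera images.
- press: Blue C-frame arbor press bolted to the bench, base 130 x 240 mm. Origin: centre of the base's underside; z up, x along the pinion shaft from the handwheel (-x end, nearer the robot) to the ratchet wheel (+x end). In mm in this frame: head x -31..31, y -65..110, z 142..238; 30 mm square ram at y -31, its top at z 268 to 285; column y 45..110. The ram's platen stands on the vial caps.
- wheel_axis (a point): Centre of the steel ratchet wheel: 10 teeth, 104 mm across the tips, 12 mm thick, in front of the head's +x face. In the press's frame x 42, y 0, z 190 mm; its front face is at x 48, the end of its 26 mm shaft at x 54. The shaft turns about the press's x.
- top_ball (a point): Centre of the black 28 mm ball on the handwheel's upper arm, the one to push. The handwheel has four 10 mm steel bars in the plane x -65 mm of the press, ball centres 110 mm from the shaft's axis. At wheel value 0 this arm leans 27 degrees from upright towards -y of the press.
- wheel (a joint): Shaft angle, rad; handwheel and ratchet wheel turn as one. Grows backward: upper arm towards +y of the press, ram rising 15 mm per rad. Starts at 0.02 to 0.08; the pawl stops it at 0.10, in the next notch at 0.73 (one notch 0.628). Stiff: stays where left, 4 to 5 N at a ball moves it. A pawl dropped at 0.47 to 0.73 goes home in the next notch; beyond 0.735 it stands on a tooth tip.
- pawl (a joint): Pawl angle about its pivot bolt, rad. -0.02 to 0 home at the bottom of a notch, 0.14 on a tooth tip; grows as the pawl is lifted off the wheel and tipped towards +y of the press. Upright and balanced at about 0.7; past that it falls by its own weight (0.16 kg) to a stop at 1.25 and lies clear; pushed back below 0.7 it falls on to the wheel. Little friction.
- pawl_pin (a point): Middle of the orange pin, a 12 mm round bar parallel to the press's x, standing 40 mm out of the front of the dark steel pawl (x 48 to 88 of the press, this point at x 68). It circles pawl_pivot at 52 mm radius: home, it is 33 mm towards -y of the pivot and 40 mm above it; thrown back, 28 mm towards +y and 44 mm above.
- pawl_pivot (a point): Point on the axis of the pawl's pivot bolt, at x 68, y 77, z 176 mm of the press, in front of the mechanism and in one plane with pawl_pin. The bolt's head ends at x 52 and is 14 mm across, the pawl's boss 22 mm.
- vial_tray: Aluminium block 84 x 84 x 18 mm with nine amber vials and grey caps, 45 mm tall in all, standing loose on the press's anvil under the platen. Origin: centre of its underside. Not to be moved.
- glass_dish: Covered glass dish with a blue lid, 168 x 128 mm, 68 mm tall, loose on the bench on the +y side of the press. Origin: centre of its underside. Not to be moved.
- cap_jar: Amber jar with a white cap, 64 mm across, 85 mm tall, loose on the bench on the -y side of the press. Origin: centre of its underside. Not to be moved.
- wrench: Steel wrench, 180 mm long, 20 mm high, lying loose on the bench between the press and the robot. Origin: its middle, on the bench. Not to be moved.

How it is judged (in metres and radians):
On the way, in this order (a step that is already met when the one before it is completed fails the run):
1. the pawl is lifted out of the teeth and lies tipped back clear of them while the wheel still stands in its first notch (value of joint pawl above 1 rad and value of joint wheel below 0.2 rad), for 0.2 s.
2. the wheel is pushed back by more than half a notch (value of joint wheel above 0.42 rad), for 0.2 s.
At the end, for the whole second after the job is handed in: The wheel stands one notch back from where it was (joint wheel between 0.42 and 0.76 rad) and at rest, and the pawl lies at the bottom of that notch (joint pawl below 0.03 rad) (value of joint wheel between 0.42 and 0.76 rad and value of joint pawl below 0.03 rad and not (velocity of joint wheel above 0.05 rad/s) and not (velocity of joint wheel below -0.05 rad/s)); the robot touches nothing.
It fails at once if the vial tray under the ram was shifted by more than 10 mm (distance of vial_tray from where it was at the start of the episode above 0.01 m).
It fails at once if the glass dish was shifted or lifted by more than 15 mm (distance of glass_dish from where it was at the start of the episode above 0.015 m).
It fails at once if the jar was shifted or lifted by more than 15 mm (distance of cap_jar from where it was at the start of the episode above 0.015 m).
It fails at once if the wrench was shifted or lifted by more than 15 mm (distance of wrench from where it was at the start of the episode above 0.015 m).
It fails at once if the wheel was let back by two notches or more (value of joint wheel above 1.3 rad).
It also fails if it takes over 58 s, if anything falls off the work surface, if the arm or the gripper's body presses on something with over 40 N, if the wrist force passes 120 N, or if a joint passes its speed limit or range.

## Working session

There is one attempt and no reset: what is moved stays moved. The work goes in short steps, Python scripts to look and compute and a tool call to move; the robot and the scene stay as the last step left them, time stands still between calls to the robot, and variables do not carry over. Pictures are saved under pics/ and viewed, at most 10 in all, crops included, and the job is handed in when it is done.

Besides the shell and the picture viewer there is one more tool, called after ">>>" in YAML: its name, and indented under it one key for each argument. apply_moves: Moves the arm, as the interface text tells. Its arguments: {"type":"object","properties":{"deltas":{"type":"array"}},"required":["deltas"]}

```bash
mkdir -p pics; ls; python3 - <<'E'
from plant import ctrl
import cv2,numpy as np
np.set_printoptions(precision=4,suppress=True)
for n in("scene","top"):
    cv2.imwrite(f"pics/{n}0.png",ctrl.snapshot(n)[...,::-1]); print(n,ctrl.camera_params(n))
print(ctrl.get_obs())
E
```

```text
pics
scene {'fx': 612.0736521252438, 'fy': 612.0736521252438, 'cx': 325.84995838973816, 'cy': 246.69039214498665, 'cam_to_world': array([[ 0.664 , -0.4565,  0.5921,  1.1543],
       [ 0.7477,  0.3968, -0.5325, -0.5094],
       [ 0.0082,  0.7963,  0.6048,  0.816 ],
       [ 0.    ,  0.    ,  0.    ,  1.    ]])}
top {'fx': 590.9641447543277, 'fy': 590.9641447543277, 'cx': 321.8648823795336, 'cy': 237.24357248275993, 'cam_to_world': array([[ 0.0291,  0.985 , -0.1702,  0.3817],
       [-0.9994,  0.0253, -0.0246,  0.0417],
       [-0.0199,  0.1708,  0.9851,  1.2213],
       [ 0.    ,  0.    ,  0.    ,  1.    ]])}
{'clock': 0.1, 'joint_pos': array([-56.2025,  20.588 ,   0.6393,  -0.0151, -70.1348, -16.5071]), 'qvel': array([-0.0765, -0.114 ,  0.0909,  0.0035,  0.0243,  0.0021]), 'tau': array([ -0.0024, -58.4163,  29.3752,   7.0156,   0.0102,  -0.0001]), 'tool_pos': array([ 0.2005, -0.6441,  0.2257]), 'orientation': array([ 179.9159,   -0.0101, -162.7147]), 'force': array([-0.095 , -1.0538, -0.0711]), 'moment': array([-0.0067, -0.0323,  0.0438]), 'gripper_force': 0.0, 'opening': 0.08766353466829356}
```

View pics/scene0.png

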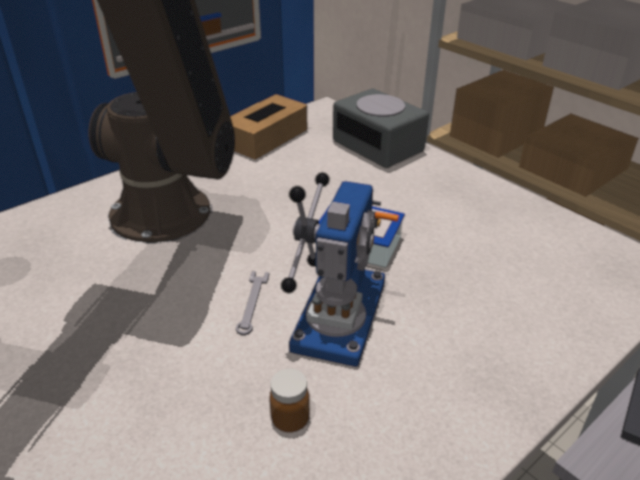

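View pics/top0.png

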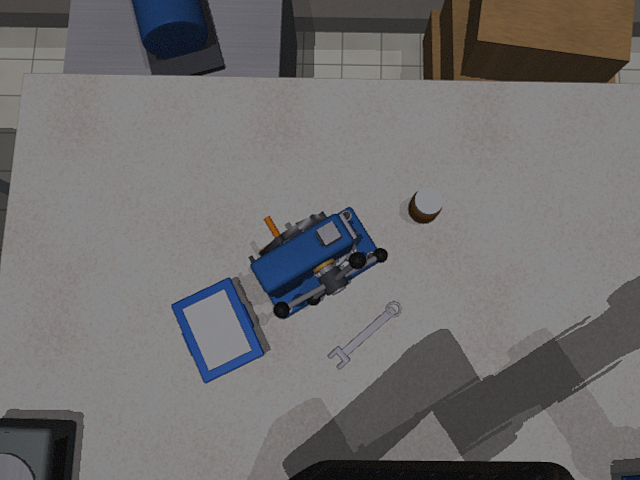

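```bash
python3 - <<'E'
import cv2,numpy as np
t=cv2.imread("pics/top0.png")[190:330,230:400]; s=cv2.imread("pics/scene0.png")[165:365,265:415]
a=cv2.resize(t,None,fx=2.8,fy=2.8,interpolation=cv2.INTER_CUBIC)
b=cv2.resize(s,None,fx=2.0*1.4,fy=2.8,interpolation=cv2.INTER_CUBIC)
a=cv2.copyMakeBorder(a,0,max(0,560-a.shape[0]),0,0,0)[:560]; b=b[:560,:310]
b=cv2.resize(s,(315,420),interpolation=cv2.INTER_CUBIC); b=cv2.copyMakeBorder(b,0,140,0,0,0)
cv2.imwrite("pics/c0.png",np.hstack([a,b])); print(np.hstack([a,b]).shape)
for n in("scene","top"):
    im=cv2.imread(f"pics/{n}0.png"); h=cv2.cvtColor(im,cv2.COLOR_BGR2HSV)
    m=cv2.inRange(h,(5,170,120),(20,255,255))
    _,_,st,c=cv2.connectedComponentsWithStats(m); print(n,[(x.tolist(),y.round(1).tolist()) for x,y in zip(st[1:],c[1:]) if x[4]>8])
    m=cv2.inRange(h,(0,0,0),(180,255,40))
    _,_,st,c=cv2.connectedComponentsWithStats(m); print('black',[(x.tolist(),y.round(1).tolist()) for x,y in zip(st[1:],c[1:]) if 50<x[4]<600 and 240<y[0]<400])
E
```

```text
(560, 791, 3)
scene [([375, 213, 22, 7, 84], [385.7, 216.0])]
black [([248, 105, 34, 16, 216], [264.6, 112.1]), ([317, 175, 11, 10, 78], [322.2, 178.9]), ([291, 188, 13, 14, 136], [297.0, 194.5]), ([296, 228, 19, 14, 94], [305.4, 236.1]), ([283, 279, 12, 13, 119], [288.4, 285.0])]
top [([265, 216, 14, 21, 101], [271.4, 226.3])]
black [([327, 238, 30, 22, 91], [343.0, 251.3]), ([259, 240, 21, 16, 101], [268.2, 248.1]), ([372, 248, 15, 14, 146], [380.0, 254.6]), ([347, 252, 19, 17, 228], [356.8, 260.1]), ([268, 272, 42, 25, 186], [289.4, 286.2]), ([306, 296, 16, 9, 82], [313.2, 300.5]), ([274, 302, 17, 16, 203], [281.3, 309.5])]
```

View pics/c0.png

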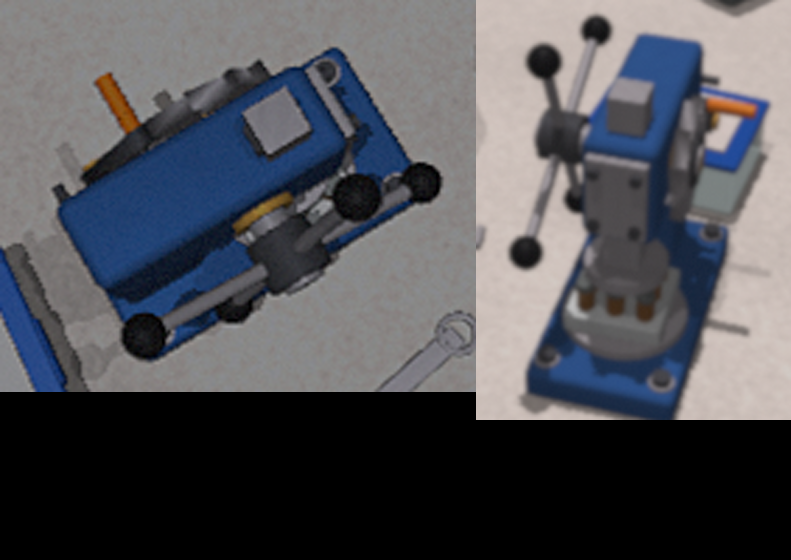

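```bash
cat > h.py <<'E'
import numpy as np
from plant import ctrl
from scipy.spatial.transform import Rotation as R
from scipy.optimize import least_squares
np.set_printoptions(precision=4,suppress=True)
def proj(n,P):
    c=ctrl.camera_params(n);T=c["cam_to_world"];q=(np.atleast_2d(P)-T[:3,3])@T[:3,:3]
    return np.c_[c["cx"]+c["fx"]*q[:,0]/-q[:,2],c["cy"]-c["fy"]*q[:,1]/-q[:,2]]
def ball(i,w):  # i=0 top,1 +y,2 -y,3 bottom
    a=np.deg2rad([-27,63,-117,153][i])+w
    return np.array([-.065,.11*np.sin(a),.19+.11*np.cos(a)])
def pin(p,x=.068):
    a=np.arctan2(.040,-.033)-p
    return np.array([x,.077+.052*np.cos(a),.176+.052*np.sin(a)])
def W(par,P):
    c,s=np.cos(par[2]),np.sin(par[2])
    return np.array([par[0]+c*P[0]-s*P[1],par[1]+s*P[0]+c*P[1],P[2]])
def state():
    o=ctrl.get_obs();return {k:o[k] for k in("clock","joint_pos","tool_pos","orientation","force","opening")}
E
python3 - <<'E'
from h import *
obs=[("top",0,(356.8,260.1)),("top",1,(281.3,309.5)),("top",2,(380,254.6)),("scene",0,(297,194.5)),("scene",1,(322.2,178.9)),("scene",2,(288.4,285)),("top",9,(271.4,226.3)),("scene",9,(385.7,216))]
f=lambda p:np.concatenate([(proj(n,W(p,ball(i,p[3]) if i<9 else pin(-.01)))[0]-uv) for n,i,uv in obs])
r=least_squares(f,[.6,.0,.4,.05],x_scale=[.1,.1,.1,.1])
print(r.x,np.rad2deg(r.x[2]));print(r.fun.reshape(-1,2))
p=r.x;np.save("p.npy",p)
for n,P in [("pin",pin(-.01)),("pivot",[.068,.077,.176]),("back",pin(1.25)),("ball",ball(0,p[3])),("ballend",ball(0,.66)),("head",[0,0,.238])]:print(n,W(p,P))
print(state())
E
```

```text
[0.5377 0.0817 0.5712 0.0545] 32.72517714621473
[[-0.3974  0.0519]
 [-0.5808 -0.0045]
 [-0.5337  0.3354]
 [-0.275   0.3412]
 [-0.5903  1.0577]
 [-0.178   0.8223]
 [-0.0837  0.6212]
 [ 0.4993  0.8588]]
pin [0.5714 0.155  0.2158]
pivot [0.5532 0.1832 0.176 ]
back [0.5383 0.2065 0.2201]
ball [0.5071 0.0091 0.2906]
ballend [0.4718 0.0639 0.298 ]
head [0.5377 0.0817 0.238 ]
{'clock': 0.1, 'joint_pos': array([-56.2025,  20.588 ,   0.6393,  -0.0151, -70.1348, -16.5071]), 'tool_pos': array([ 0.2005, -0.6441,  0.2257]), 'orientation': array([ 179.9159,   -0.0101, -162.7147]), 'force': array([-0.095 , -1.0538, -0.0711]), 'opening': 0.08766353466829356}
```

>>> apply_moves:
  deltas:
    - {"fingers": 0,"delta_pos": [-30,31,-15],"angular": [0,0,-1.5]}
    - {"fingers": 0,"delta_pos": [-60,62,-30],"angular": [0,0,-3]}
    - {"fingers": 0,"delta_pos": [-90,93,-45],"angular": [0,0,-4.5]}
    - {"fingers": 0,"delta_pos": [-120,124,-60],"angular": [0,0,-6]}
    - {"fingers": 0,"delta_pos": [-150,155,-75],"angular": [0,0,-7.5]}
    - {"fingers": 0,"delta_pos": [-180,186,-90],"angular": [0,0,-9]}
    - {"fingers": 0,"delta_pos": [-210,217,-105],"angular": [0,0,-10.5]}
    - {"fingers": 0,"delta_pos": [-240,248,-120],"angular": [0,0,-12]}
    - {"fingers": 0,"delta_pos": [-270,279,-135],"angular": [0,0,-13.5]}
    - {"fingers": 0,"delta_pos": [-300,310,-150],"angular": [0,0,-15.4]}

```text
clock: 1.1
tool_pos: [0.3951, -0.2576, 0.3771]
orientation: [180.0, 0.0, -147.2]
force: [1.2, -0.6, 0.1]
opening: 0.0131
gripper_force: 0.0
```

```bash
cat >> h.py <<'E'
def inpress():
    p=np.load("p.npy");o=ctrl.get_obs();t=o["tool_pos"];c,s=np.cos(p[2]),np.sin(p[2]);d=t[:2]-p[:2]
    print("t",round(o["clock"],2),"press mm",np.array([c*d[0]+s*d[1],-s*d[0]+c*d[1],t[2]])*1e3,"rpy",o["orientation"],"F",o["force"],"open",o["opening"],"yaw",np.rad2deg(p[2]))
    return o
E
python3 -c "
from h import *
print(inpress()['joint_pos'])"
```

```text
t 1.1 press mm [-303.3759 -208.32    377.1401] rpy [ 179.9996    0.0141 -147.2492] F [ 1.1648 -0.5654  0.0533] open 0.013089509057835964 yaw 32.72517714621473
[ -9.1175  -2.9194  -8.4158  -0.0098 -84.4933 -48.1307]
```

>>> apply_moves:
  deltas:
    - {"fingers": 0,"delta_pos": [-38,21,0],"angular": [0,0,0]}
    - {"fingers": 0,"delta_pos": [-76,42,0],"angular": [0,0,0]}
    - {"fingers": 0,"delta_pos": [-114,63,0],"angular": [0,0,0]}
    - {"fingers": 0,"delta_pos": [-152,84,0],"angular": [0,0,0]}
    - {"fingers": 0,"delta_pos": [-190,105,0],"angular": [0,0,0]}
    - {"fingers": 0,"delta_pos": [-228,126,0],"angular": [0,0,0]}
    - {"fingers": 0,"delta_pos": [-266,147,0],"angular": [0,0,0]}
    - {"fingers": 0,"delta_pos": [-304,168,0],"angular": [0,0,0]}
    - {"fingers": 0,"delta_pos": [-342,189,0],"angular": [0,0,0]}
    - {"fingers": 0,"delta_pos": [-379,205,0],"angular": [0,0,0]}

```text
clock: 2.1
tool_pos: [0.6035, 0.1199, 0.3763]
orientation: [180.0, -0.0, -147.3]
force: [-0.2, -0.8, 0.4]
opening: 0.0003
gripper_force: 0.0
```

```bash
python3 -c "
from h import *
import cv2
print(inpress()['joint_pos'])
a=ctrl.snapshot('scene');cv2.imwrite('pics/s1.png',cv2.resize(a[100:340,240:480,::-1],None,fx=2.4,fy=2.4))"
```

```text
t 2.1 press mm [ 76.0308  -3.3683 376.2859] rpy [ 179.984    -0.0205 -147.2664] F [-0.2279 -0.788   0.4293] open 0.00031472123216816405 yaw 32.72517714621473
[ 29.3959  11.7374   7.6004  -0.0148 -85.8844 -86.6613]
```

View pics/s1.png

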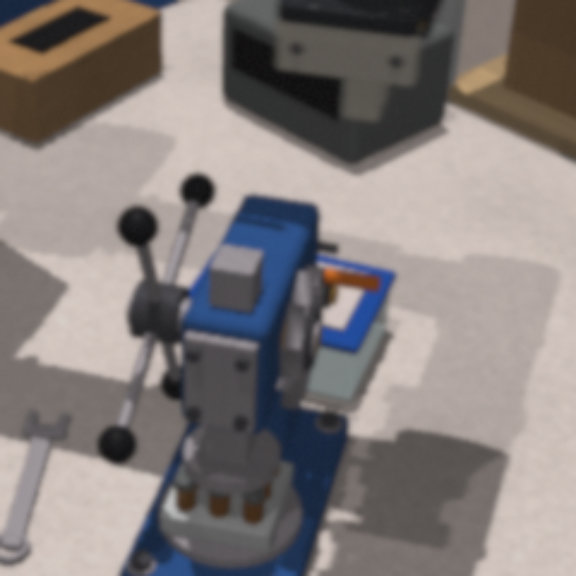

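>>> apply_moves:
  deltas:
    - {"fingers": 0,"delta_pos": [0,-6,40],"angular": [0,0,0]}
    - {"fingers": 0,"delta_pos": [0,-6,80],"angular": [0,0,0]}
    - {"fingers": 0,"delta_pos": [0,-6,115],"angular": [0,0,0]}
    - {"fingers": 0,"delta_pos": [0,-6,140],"angular": [0,0,0]}
    - {"fingers": 0,"delta_pos": [0,-6,160],"angular": [0,0,0]}
    - {"fingers": 0,"delta_pos": [0,-6,172],"angular": [0,0,0]}
    - {"fingers": 0,"delta_pos": [0,-6,172],"angular": [0,0,0]}

```text
clock: 2.85
tool_pos: [0.6054, 0.1125, 0.2026]
orientation: [180.0, -0.2, -147.3]
force: [0.0, 0.3, 0.4]
opening: 0.0002
gripper_force: 0.0
```

```bash
python3 -c "
from h import *
import cv2
inpress()
a=ctrl.snapshot('scene');b=ctrl.snapshot('top')
a=cv2.resize(a[140:300,290:450,::-1],(400,400));b=cv2.resize(b[150:310,200:360,::-1],(400,400))
cv2.imwrite('pics/s2.png',np.hstack([a,b]))"
```

```text
t 2.85 press mm [ 73.6559 -10.7118 202.6471] rpy [ 179.962    -0.1967 -147.3206] F [0.0186 0.2822 0.384 ] open 0.0001961173101634694 yaw 32.72517714621473
```

View pics/s2.png

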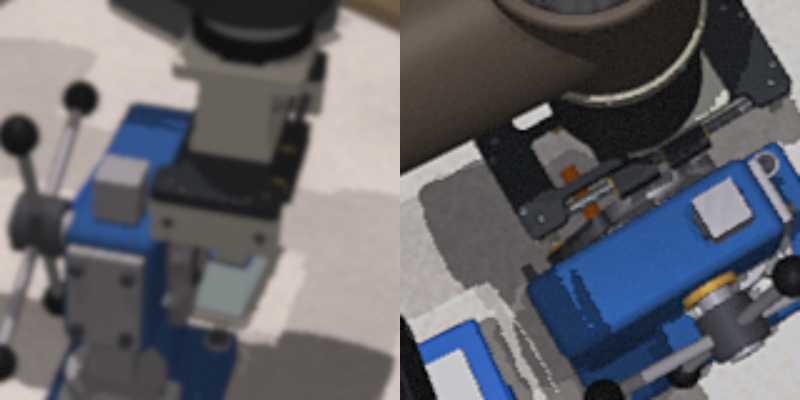

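>>> apply_moves:
  deltas:
    - {"fingers": 0,"delta_pos": [0,8,0],"angular": [0,0,0]}
    - {"fingers": 0,"delta_pos": [0,16,0],"angular": [0,0,0]}
    - {"fingers": 0,"delta_pos": [0,24,0],"angular": [0,0,0]}
    - {"fingers": 0,"delta_pos": [0,30,-1],"angular": [0,0,0]}
    - {"fingers": 0,"delta_pos": [0,36,-3],"angular": [0,0,0]}
    - {"fingers": 0,"delta_pos": [0,42,-5],"angular": [0,0,0]}
    - {"fingers": 0,"delta_pos": [0,48,-7],"angular": [0,0,0]}
    - {"fingers": 0,"delta_pos": [0,54,-8],"angular": [0,0,0]}
    - {"fingers": 0,"delta_pos": [0,60,-9],"angular": [0,0,0]}
    - {"fingers": 0,"delta_pos": [0,64,-9],"angular": [0,0,0]}

```text
clock: 3.95
tool_pos: [0.5714, 0.1673, 0.2135]
orientation: [180.0, -0.0, -147.3]
force: [0.2, -0.5, -0.0]
opening: 0.0002
gripper_force: 0.1
```

```bash
cat >> h.py <<'E'
def pinang():
    import cv2
    p=np.load("p.npy")
    for n in("scene","top"):
        h=cv2.cvtColor(ctrl.snapshot(n),cv2.COLOR_RGB2HSV);m=cv2.inRange(h,(5,170,100),(20,255,255))
        _,_,st,c=cv2.connectedComponentsWithStats(m)
        print(n,[(x.tolist(),y.round(1).tolist()) for x,y in zip(st[1:],c[1:]) if x[4]>8],{a:proj(n,W(p,pin(a,.075)))[0].round(0).tolist() for a in(0,.14,.7,1.25)})
E
python3 -c "
from h import *
inpress();pinang()"
```

```text
t 3.95 press mm [ 74.6954  53.8205 213.5317] rpy [ 179.9851   -0.0038 -147.2937] F [ 0.1677 -0.5371 -0.0056] open 0.0002210829119052336 yaw 32.72517714621473
scene [] {0: [390.0, 217.0], 0.14: [391.0, 213.0], 0.7: [394.0, 201.0], 1.25: [397.0, 197.0]}
top [] {0: [269.0, 224.0], 0.14: [266.0, 225.0], 0.7: [251.0, 232.0], 1.25: [238.0, 241.0]}
```

>>> apply_moves:
  deltas:
    - {"fingers": 0,"delta_pos": [0,5,-2],"angular": [0,0,0]}
    - {"fingers": 0,"delta_pos": [0,9,-2],"angular": [0,0,0]}
    - {"fingers": 0,"delta_pos": [0,12,-2],"angular": [0,0,0]}
    - {"fingers": 0,"delta_pos": [0,12,-2],"angular": [0,0,0]}
    - {"fingers": 0,"delta_pos": [0,-10,-2],"angular": [0,0,0]}
    - {"fingers": 0,"delta_pos": [0,-40,-2],"angular": [0,0,0]}
    - {"fingers": 0,"delta_pos": [0,-64,-30],"angular": [0,0,0]}
    - {"fingers": 0,"delta_pos": [0,-64,-75],"angular": [0,0,0]}
    - {"fingers": 0,"delta_pos": [0,-64,-120],"angular": [0,0,0]}
    - {"fingers": 0,"delta_pos": [0,-64,-160],"angular": [0,0,0]}

```text
clock: 5.05
tool_pos: [0.6065, 0.1122, 0.3759]
orientation: [-180.0, 0.0, -147.3]
force: [0.7, 1.5, 1.0]
opening: 0.0004
gripper_force: 0.0
```

```bash
python3 -c "
from h import *
inpress();pinang()"
```

```text
t 5.05 press mm [ 74.4429 -11.509  375.8671] rpy [-179.9752    0.0447 -147.349 ] F [0.7063 1.4899 0.9841] open 0.00037000950061047834 yaw 32.72517714621473
scene [([383, 193, 20, 6, 57], [392.3, 195.5])] {0: [390.0, 217.0], 0.14: [391.0, 213.0], 0.7: [394.0, 201.0], 1.25: [397.0, 197.0]}
top [([234, 234, 15, 20, 104], [240.6, 244.4])] {0: [269.0, 224.0], 0.14: [266.0, 225.0], 0.7: [251.0, 232.0], 1.25: [238.0, 241.0]}
```

>>> apply_moves:
  deltas:
    - {"fingers": 0,"delta_pos": [35,-24,0],"angular": [0,0,0]}
    - {"fingers": 0,"delta_pos": [70,-48,0],"angular": [0,0,0]}
    - {"fingers": 0,"delta_pos": [105,-72,0],"angular": [0,0,0]}
    - {"fingers": 0,"delta_pos": [139,-94,0],"angular": [0,0,0]}
    - {"fingers": 0,"delta_pos": [139,-94,10],"angular": [0,0,0]}
    - {"fingers": 0,"delta_pos": [139,-94,45],"angular": [0,0,0]}
    - {"fingers": 0,"delta_pos": [139,-94,80],"angular": [0,0,0]}
    - {"fingers": 0,"delta_pos": [139,-94,101],"angular": [0,0,0]}
    - {"fingers": 0,"delta_pos": [139,-94,101],"angular": [0,0,0]}

```text
clock: 6.05
tool_pos: [0.5384, -0.0414, 0.2692]
orientation: [179.9, -0.3, -147.3]
force: [0.4, 0.3, 1.0]
opening: 0.0006
gripper_force: 0.0
```

```bash
python3 -c "
from h import *
inpress()
import cv2
a=ctrl.snapshot('scene');b=ctrl.snapshot('top')
a=cv2.resize(a[140:300,240:400,::-1],(400,400));b=cv2.resize(b[190:350,240:400,::-1],(400,400))
cv2.imwrite('pics/s3.png',np.hstack([a,b]))"
```

```text
t 6.05 press mm [ -65.897  -103.9065  269.2364] rpy [ 179.8516   -0.3011 -147.3299] F [0.4436 0.3126 0.9514] open 0.0005579734402726745 yaw 32.72517714621473
```

View pics/s3.png

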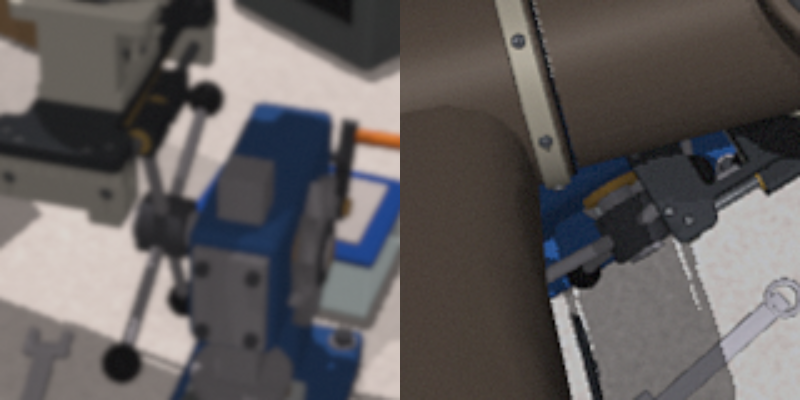

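>>> apply_moves:
  deltas:
    - {"fingers": 0,"delta_pos": [0,10,0],"angular": [0,0,0]}
    - {"fingers": 0,"delta_pos": [0,18,0],"angular": [0,0,0]}
    - {"fingers": 0,"delta_pos": [0,26,0],"angular": [0,0,0]}
    - {"fingers": 0,"delta_pos": [0,33,0],"angular": [0,0,0]}
    - {"fingers": 0,"delta_pos": [0,40,0],"angular": [0,0,0]}
    - {"fingers": 0,"delta_pos": [0,47,0],"angular": [0,0,0]}
    - {"fingers": 0,"delta_pos": [0,54,0],"angular": [0,0,0]}
    - {"fingers": 0,"delta_pos": [0,61,0],"angular": [0,0,0]}
    - {"fingers": 0,"delta_pos": [0,68,0],"angular": [0,0,0]}
    - {"fingers": 0,"delta_pos": [0,68,0],"angular": [0,0,0]}

```text
clock: 7.15
tool_pos: [0.5047, 0.0162, 0.275]
orientation: [-179.8, 0.2, -147.2]
force: [3.0, -3.6, 4.1]
opening: 0.0007
gripper_force: 2.5
```

```bash
cat >> h.py <<'E'
def wheel():
    import cv2
    p=np.load("p.npy");h=cv2.cvtColor(ctrl.snapshot("scene"),cv2.COLOR_RGB2HSV)
    _,_,st,c=cv2.connectedComponentsWithStats(cv2.inRange(h,(0,0,0),(180,255,40)))
    print([(x.tolist(),y.round(1).tolist()) for x,y in zip(st[1:],c[1:]) if 40<x[4]<300 and 240<y[0]<350 and 150<y[1]<320])
    for w in np.arange(0,.81,.1): print(round(w,2),[proj("scene",W(p,ball(i,w)))[0].round(1).tolist() for i in range(4)])
E
python3 -c "
from h import *
inpress();wheel()"
```

```text
t 7.15 press mm [-63.1716 -37.2589 274.9658] rpy [-179.8241    0.2445 -147.2473] F [ 3.0388 -3.6242  4.1112] open 0.0006933406076719827 yaw 32.72517714621473
[([318, 189, 11, 11, 74], [323.6, 193.6]), ([296, 219, 21, 23, 245], [305.9, 229.0]), ([279, 264, 14, 14, 160], [285.8, 270.5]), ([302, 271, 12, 11, 96], [307.5, 276.2])]
0.0 [[295.7, 198.0], [321.2, 178.1], [288.8, 287.3], [314.0, 257.4]]
0.1 [[297.6, 192.3], [321.9, 181.6], [287.8, 284.4], [312.5, 262.4]]
0.2 [[299.5, 187.2], [322.4, 185.5], [286.9, 281.0], [311.0, 267.2]]
0.3 [[301.5, 182.6], [322.7, 189.8], [286.2, 276.9], [309.3, 271.6]]
0.4 [[303.5, 178.5], [322.9, 194.4], [285.8, 272.2], [307.6, 275.7]]
0.5 [[305.5, 175.1], [322.9, 199.2], [285.5, 267.1], [305.9, 279.5]]
0.6 [[307.4, 172.3], [322.7, 204.3], [285.5, 261.4], [304.1, 282.8]]
0.7 [[309.3, 170.2], [322.4, 209.6], [285.7, 255.4], [302.4, 285.7]]
0.8 [[311.2, 168.7], [321.9, 215.0], [286.1, 249.0], [300.6, 288.1]]
```

>>> apply_moves:
  deltas:
    - {"fingers": 0,"delta_pos": [0,6,0],"angular": [0,0,0]}
    - {"fingers": 0,"delta_pos": [0,12,0],"angular": [0,0,0]}
    - {"fingers": 0,"delta_pos": [0,17,0],"angular": [0,0,0]}
    - {"fingers": 0,"delta_pos": [0,21,0],"angular": [0,0,0]}
    - {"fingers": 0,"delta_pos": [0,21,0],"angular": [0,0,0]}
    - {"fingers": 0,"delta_pos": [0,21,0],"angular": [0,0,0]}

```text
clock: 7.8
tool_pos: [0.4928, 0.0337, 0.2736]
orientation: [-179.9, 0.1, -147.3]
force: [3.5, -3.1, 4.3]
opening: 0.0007
gripper_force: 2.5
```

```bash
python3 -c "
from h import *
inpress();wheel()" | head -2
```

```text
t 7.8 press mm [-63.7276 -16.0907 273.613 ] rpy [-179.9275    0.1149 -147.2739] F [ 3.5021 -3.0741  4.2592] open 0.0007140879813097908 yaw 32.72517714621473
[([318, 199, 11, 11, 65], [323.2, 202.8]), ([296, 219, 21, 23, 250], [306.1, 228.1]), ([279, 254, 14, 14, 157], [285.6, 260.3]), ([299, 278, 12, 11, 105], [304.2, 282.7])]
```

>>> apply_moves:
  deltas:
    - {"fingers": 0,"delta_pos": [0,-12,0],"angular": [0,0,0]}
    - {"fingers": 0,"delta_pos": [0,-35,0],"angular": [0,0,0]}
    - {"fingers": 0,"delta_pos": [0,-45,-35],"angular": [0,0,0]}
    - {"fingers": 0,"delta_pos": [0,-45,-75],"angular": [0,0,0]}
    - {"fingers": 0,"delta_pos": [0,-45,-105],"angular": [0,0,0]}
    - {"fingers": 0,"delta_pos": [-25,-15,-110],"angular": [0,0,0]}
    - {"fingers": 0,"delta_pos": [-50,20,-110],"angular": [0,0,0]}
    - {"fingers": 0,"delta_pos": [-75,55,-110],"angular": [0,0,0]}
    - {"fingers": 0,"delta_pos": [-100,90,-110],"angular": [0,0,0]}
    - {"fingers": 0,"delta_pos": [-120,130,-110],"angular": [0,0,0]}

```text
clock: 8.85
tool_pos: [0.5227, 0.2091, 0.381]
orientation: [179.9, -0.2, -147.3]
force: [0.6, 0.5, -0.1]
opening: 0.0002
gripper_force: 0.0
```

>>> apply_moves:
  deltas:
    - {"fingers": 0,"delta_pos": [-18,34,0],"angular": [0,0,0]}
    - {"fingers": 0,"delta_pos": [-18,38,0],"angular": [0,0,0]}
    - {"fingers": 0,"delta_pos": [-18,38,0],"angular": [0,0,0]}

```text
clock: 9.15
tool_pos: [0.517, 0.2502, 0.3809]
orientation: [180.0, -0.2, -147.2]
force: [-0.4, -0.3, -0.1]
opening: 0.0005
gripper_force: 0.0
```

```bash
python3 -c "
from h import *
inpress();wheel();pinang()" | grep -v '^0'
```

```text
t 9.15 press mm [ 73.705  152.9662 380.9021] rpy [ 179.9789   -0.1931 -147.2024] F [-0.3729 -0.2674 -0.0801] open 0.0005001190562550849 yaw 32.72517714621473
[([302, 166, 13, 13, 128], [307.8, 171.8]), ([279, 253, 14, 14, 154], [285.5, 260.0]), ([299, 278, 11, 10, 87], [304.1, 282.5])]
scene [([382, 193, 21, 6, 66], [392.0, 195.4])] {0: [390.0, 217.0], 0.14: [391.0, 213.0], 0.7: [394.0, 201.0], 1.25: [397.0, 197.0]}
top [([234, 234, 15, 21, 95], [240.5, 244.2])] {0: [269.0, 224.0], 0.14: [266.0, 225.0], 0.7: [251.0, 232.0], 1.25: [238.0, 241.0]}
```

>>> apply_moves:
  deltas:
    - {"fingers": 0,"delta_pos": [0,0,40],"angular": [0,0,0]}
    - {"fingers": 0,"delta_pos": [0,0,80],"angular": [0,0,0]}
    - {"fingers": 0,"delta_pos": [0,0,120],"angular": [0,0,0]}
    - {"fingers": 0,"delta_pos": [0,0,155],"angular": [0,0,0]}
    - {"fingers": 0,"delta_pos": [0,0,176],"angular": [0,0,0]}
    - {"fingers": 0,"delta_pos": [0,0,176],"angular": [0,0,0]}
    - {"fingers": 0,"delta_pos": [0,-10,176],"angular": [0,0,0]}
    - {"fingers": 0,"delta_pos": [0,-18,174],"angular": [0,0,0]}
    - {"fingers": 0,"delta_pos": [0,-25,172],"angular": [0,0,0]}
    - {"fingers": 0,"delta_pos": [0,-31,170],"angular": [0,0,0]}

```text
clock: 10.3
tool_pos: [0.5352, 0.2231, 0.2141]
orientation: [180.0, 0.1, -147.3]
force: [0.1, 1.0, 0.4]
opening: 0.0005
gripper_force: 0.5
```

>>> apply_moves:
  deltas:
    - {"fingers": 0,"delta_pos": [0,-6,0],"angular": [0,0,0]}
    - {"fingers": 0,"delta_pos": [0,-12,0],"angular": [0,0,0]}
    - {"fingers": 0,"delta_pos": [0,-18,0],"angular": [0,0,0]}
    - {"fingers": 0,"delta_pos": [0,-24,0],"angular": [0,0,0]}
    - {"fingers": 0,"delta_pos": [0,-30,0],"angular": [0,0,0]}
    - {"fingers": 0,"delta_pos": [0,-34,0],"angular": [0,0,0]}
    - {"fingers": 0,"delta_pos": [0,-34,0],"angular": [0,0,0]}
    - {"fingers": 0,"delta_pos": [0,-34,0],"angular": [0,0,0]}

```text
clock: 11.1
tool_pos: [0.5526, 0.1947, 0.2124]
orientation: [180.0, -0.0, -147.3]
force: [-0.1, 0.1, 0.1]
opening: 0.0005
gripper_force: 0.0
```

```bash
python3 -c "
from h import *
inpress();pinang()" | grep -v '^0'
```

```text
t 11.1 press mm [ 73.6834  87.0419 212.4463] rpy [ 179.9967   -0.0116 -147.3218] F [-0.0682  0.1459  0.0701] open 0.0004797222725252489 yaw 32.72517714621473
scene [([376, 213, 21, 7, 69], [386.2, 215.9])] {0: [390.0, 217.0], 0.14: [391.0, 213.0], 0.7: [394.0, 201.0], 1.25: [397.0, 197.0]}
top [] {0: [269.0, 224.0], 0.14: [266.0, 225.0], 0.7: [251.0, 232.0], 1.25: [238.0, 241.0]}
```

>>> apply_moves:
  deltas:
    - {"fingers": 0,"delta_pos": [0,15,0],"angular": [0,0,0]}
    - {"fingers": 0,"delta_pos": [0,45,0],"angular": [0,0,0]}
    - {"fingers": 0,"delta_pos": [0,60,-25],"angular": [0,0,0]}
    - {"fingers": 0,"delta_pos": [0,60,-65],"angular": [0,0,0]}
    - {"fingers": 0,"delta_pos": [0,60,-110],"angular": [0,0,0]}
    - {"fingers": 0,"delta_pos": [0,60,-150],"angular": [0,0,0]}
    - {"fingers": 0,"delta_pos": [0,60,-180],"angular": [0,0,0]}
    - {"fingers": 0,"delta_pos": [0,60,-180],"angular": [0,0,0]}

```text
clock: 12.0
tool_pos: [0.5211, 0.2465, 0.3978]
orientation: [180.0, 0.5, -147.3]
force: [-0.4, 0.6, 0.2]
opening: 0.0006
gripper_force: 0.0
```

```bash
python3 -c "
from h import *
inpress();pinang();wheel()
import cv2
a=ctrl.snapshot('scene');b=ctrl.snapshot('top')
a=cv2.resize(a[140:300,260:420,::-1],(400,400));b=cv2.resize(b[180:340,220:380,::-1],(400,400))
cv2.imwrite('pics/s4.png',np.hstack([a,b]))" | grep -v '^0'
```

```text
t 12.0 press mm [ 75.1894 147.6667 397.8291] rpy [ 179.9918    0.4708 -147.2657] F [-0.382   0.5562  0.1919] open 0.0005906557240372298 yaw 32.72517714621473
scene [([375, 213, 22, 7, 96], [385.8, 215.8])] {0: [390.0, 217.0], 0.14: [391.0, 213.0], 0.7: [394.0, 201.0], 1.25: [397.0, 197.0]}
top [([265, 217, 15, 21, 108], [272.1, 227.4])] {0: [269.0, 224.0], 0.14: [266.0, 225.0], 0.7: [251.0, 232.0], 1.25: [238.0, 241.0]}
[([302, 166, 13, 13, 128], [307.9, 171.8]), ([279, 253, 14, 14, 155], [285.5, 259.9]), ([299, 278, 11, 10, 87], [304.1, 282.5])]
```

View pics/s4.png

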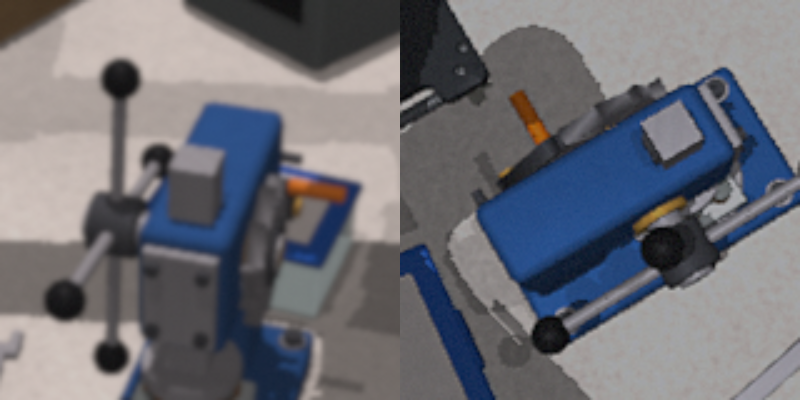

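The pictures show the pawl home again: its pin is at scene (385.8, 215.8), against (385.7, 216.0) at the start. The upper arm is near upright (wheel about 0.61) and the hand is clear.

```bash
python3 -c "
from plant import ctrl
print(ctrl.close_job())"
```

```text
the job is handed in; nothing more can be done
None
```

I eased the press off by one notch and handed the job in at about 12 s of the 58 s allowed: by the camera the wheel stands at about 0.61 rad, the pawl is home between the teeth and the hand is clear, but the hand-in gave back no verdict.

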